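# Back off the knurled driver ring two turns

## Task

The knurled ring on top of the driver test box is screwed down. Roll a fingertip along its rim and loosen it by two full turns, anticlockwise seen from above, counting them by its white index line, then stop there so that it stays on its thread, and take the hand away. Keep your fingers off the driver inside the ring, do not shove or lift the box, and leave everything else where it lies.

Things in the scene. Friction and masses are not known exactly. Their poses are not given: they have to be found in the camera images.
- ring (a joint): angle of the knurled retaining ring about its upright axis, rad, growing anticlockwise seen from above, which loosens it and lifts it 3 mm a turn. 0 = the ring's white index line points at the black witness line on the baffle. Screwed down, it starts between -0.35 and 0.35; two full turns add 12.57. It stops against the driver at -0.6 and stays wherever it is left (friction about 0.06 N m, so about 1 N at the rim)
- ring_top (a point): centre of the knurled ring, on its axis at the height of its top face. Dark steel ring, 20 mm high, 120 mm across the ribs (48 upright ribs, 3.5 mm wide, standing 3.5 mm out of a 113 mm body, over the middle 16 mm of the height), bore 92 mm. Too wide to take between the fingers. Screwed down, its top is 21 mm above the baffle and 125 mm above the bench
- index_line (a point): middle of the white radial index line on the ring's top face (10 mm long, 4.5 mm wide, 51 mm from the axis); it turns with the ring
- test_box: plywood driver test box with an aluminium baffle on top, standing loose on rubber feet, about 4.5 kg. Origin on the bench under the ring's axis, z up. It reaches 95 mm either way along its x, from -170 to +100 mm along its y; the baffle's flat top is 104 mm above the bench. The baffle round the ring is clear for 85 mm from the axis
- witness_line (a point): middle of the short fixed black line (22 mm long, 3 mm wide) on the baffle, 78 mm from the ring's axis in the box's -x direction
- clamped_driver: coaxial driver held in the box inside the ring: steel frame edge 89 mm across, reaching 14 mm above the baffle (7 mm below the top of the tight ring), grey cone and small metal dome within. Origin on the ring's axis at the baffle's top. Not to be touched
- spare_driver: loose silver coaxial driver lying face up on the bench, 104 mm across, 57 mm high, origin at the centre of its underside. Leave alone
- back_plate: dull iron back plate lying on the bench, 72 mm across, 10 mm high, origin at the centre of its underside. Leave alone
- grommet0: black nylon grommet on the bench, 28 mm across, 13 mm high, origin at the centre of its underside. Leave alone
- grommet1: second grommet, the same. Leave alone
- grommet2: third grommet, the same. Leave alone
- dome: white polymer dome lying on the baffle's free end, 38 mm across, 13 mm high, origin at the centre of its underside. Leave alone
- calibrator: grey upright microphone calibrator on the bench, 44 mm across, 78 mm high, origin at the centre of its underside. Leave alone
- screwdriver: screwdriver lying on the bench, 170 mm long. Leave alone

How it is judged:
On the way:
1. the ring has been loosened by one full turn (value of joint ring above 6.2 rad).
At the end, for the whole second after the job is handed in: the ring rests between 11.67 and 13.47 rad (two full turns within about a seventh of a turn), still; the box stands within 20 mm of its place, and all the other things within 20 mm of theirs (value of joint ring between 11.67 and 13.47 rad and velocity of joint ring between -0.1 and 0.1 rad/s and linear speed of test_box below 0.01 m/s and distance of each of test_box, spare_driver, back_plate, grommet0, grommet1, grommet2, dome, calibrator, screwdriver from where it was at the start of the episode below 0.02 m); the robot touches nothing.
It fails at once if the driver in the ring is touched (more than 0.5 N) (contact force between any of the fingers, the arm and clamped_driver above 0.5 N).
It fails at once if the ring is unscrewed by more than two and a half turns (value of joint ring above 15.9 rad).
It fails at once if the box is shoved more than 20 mm, tipped or lifted (distance of test_box from where it was at the start of the episode above 0.02 m or angle between test_box's own z axis and vertical above 0.05 rad or height (world z) of test_box above 0.008 m).
It fails at once if a thing lying by is moved more than 20 mm, or lifted by more than 8 mm (distance of any of spare_driver, back_plate, grommet0, grommet1, grommet2, dome, calibrator, screwdriver from where it was at the start of the episode above 0.02 m or height (world z) of any of spare_driver, back_plate, grommet0, grommet1, grommet2, calibrator above 0.008 m or height (world z) of dome above 0.112 m).
It also fails if it takes over 72 s, if anything falls off the work surface, if the arm or the gripper's body presses on something with over 40 N, if the wrist force passes 120 N, or if a joint passes its speed limit or range.

## Robot

A 6-joint arm with a two-finger parallel gripper is mounted at the origin on the work surface. World frame = base frame: x ahead of the robot, y to its left, z up, the work surface at z = 0. Lengths are in m, angles in rad, forces in N, time in s.
With the tool pointing down it reaches from about 0.375 to 0.9 m from the base axis. Payload 3.1 kg.
Tool frame: the origin (TCP) lies midway between the tips of the shut fingers; the grasp point (between the pads) lies manip.hold_point_z behind it (manip.hold_point_z is the distance from the TCP to the grasp point, in m); z points along the fingers, y is the direction in which the jaws open and shut (so a half turn about z gives the same grasp; the last joint's range is limited). The gripper opens to 85 mm and grips with 20 to 120 N. Pads are 22 mm wide; open, the fingers measure 114 mm over their backs; the gripper's body (76 mm by 85 mm) begins 54 mm behind the grasp point. The pads swing forward as they close: fully open they stand 13 mm farther back than shut.
Start: joints at [1.038, 0.527, 1.433, -0, 1.181, -0.178], TCP at [0.217, 0.586, 0.201] pointing down, gripper open.
Joint ranges: [-3.08, 3.08], [-0.75, 2.2], [0.22, 2.44], [-1.43, 4.57], [0, 2.65], [-2.85, 2.85]. Speed limits (rad/s): [2.79, 2.79, 3.14, 3.14, 3.14, 3.14].

## Interface

Orientations are given as a unit quaternion [x, y, z, w].
In Python, from station import manip, snapshot, workorder, models gives the robot as it stands.
- The arm moves only by the tool jog_arm, never from a script. Its argument "commands" is a list of rows, each a list of 5 numbers: the opening in per cent of the stroke, from 0 (shut) to 100 (fully open), then the shift along the world's x, y, z in cm, then the turn about the world's z in rad. A call has 1 to 8 rows; each row shifts and turns the pose as measured when the row begins; what a row does not reach is not made up. A row lasts 1/12 s, in which the tool goes at most 41.7 mm and 7.16 degrees, less where a joint would pass 70% of its speed; a pose out of reach is approached as far as the arm can. A call with a gripper value outside its range is refused whole. The fingers move at their own pace and stop on an object; "squeeze" is the grip in N (left out, the last holds). Time passes only in rows, so rows that do not move let the fingers close. It gives the time, the measured TCP pose, the force and the opening at its end, in the units of the state.
- manip.sense(): the state, without advancing time (a new reading comes with each control period).
- snapshot(name): name is "scene" or "side" or "wrist"; returns a dict with "image" (384x512x3 uint8, red, green, blue), "intrinsics" (3x3 intrinsics, pixels), "D" ([k1, k2, p1, p2, k3] as OpenCV has them; the pictures are not rectified), "extrinsics" (4x4, takes a point from camera to world coordinates); the wrist camera has in their place "hand_eye" (4x4, takes a point from camera to tool coordinates, whose origin is the TCP and whose axes are the flange's). Camera axes: x right, y down, z forward; pixel columns grow to the right and rows downward; lengths in m; the calibration is good to about 2 mm. A picture is of the moment at which its call begins: read the wrist's pose just before it. There is no depth.
- workorder.sign_off(): hands the job in, once; it reports no verdict.
Trained networks look in a picture, given as the dict that the camera call returned (one of the last four; its "shot" number tells which), for a name from the list of things; names that differ only in an ending like _2 or _b are one class to them, and where a whole thing is asked for, a point or a joint stands for the part that bears it (a point fixed in the world has none). Each returns a list of dicts, best first, with "score" (0 to 1); they miss things now and then, are a little off and sometimes report something else, mostly with a low value. They report only what shows in the picture. A call takes as long as a camera call.
- models.find_in(picture, name): "centre" ([x, y, z] in m, in world coordinates, good to about 4 mm: the middle of the surface that is visible of it).
- models.pinpoint(picture, name): "centre" ([x, y, z] in m, in world coordinates, good to about 4 mm: a listed point, or the origin of a listed thing).
The state is a dict: "t": time; "q": joint angles; "qd": joint speeds; "tau": joint torques, N m; "tcp_pos": TCP position; "tool_rot": TCP orientation; "force": force on the tool from outside, world axes, zero at the start; "ft_torque": the same for the moment, N m; "finger_gap": opening from 0.0 (shut) to 1.0 (fully open).
Only numpy, scipy, OpenCV 4.12 (cv2) and the standard library are available. Lean on these libraries where they do the work, as an engineer would, in place of code of your own. Each camera call takes 0.05 s, during which the arm holds its last target. There are 200 camera calls.

## Working session

There is one attempt and no reset: what is moved stays moved. The work goes in short steps, Python scripts to look and compute and a tool call to move; the robot and the scene stay as the last step left them, time stands still between calls to the robot, and variables do not carry over. Pictures are saved under pics/ and viewed, about 8 in all and at most 12, crops included, and the job is handed in when it is done.

Besides the shell and the picture viewer there is one more tool, called after "Call:" as a command line: name --pt "numbers of a row" for each row, then --argument value for the rest. jog_arm: Moves the arm, as the interface text tells. Its arguments: {"type":"object","properties":{"commands":{"type":"array","items":{"type":"array","items":{"type":"number"}}},"squeeze":{"type":"number"}},"required":["commands"]}

```bash
mkdir -p pics; ls; python3 - <<'E'
from station import manip, snapshot, workorder, models
import cv2,numpy as np
s=manip.sense();print({k:np.round(v,3).tolist() for k,v in s.items()}, manip.hold_point_z)
ims=[]
for c in ["scene","side"]:
    p=snapshot(c);ims.append(p["image"]);cv2.imwrite(f"pics/{c}0.png",p["image"][:,:,::-1])
    print(c,np.round(p["extrinsics"],3).tolist(),np.round(p["intrinsics"],1).tolist())
    for n in ["ring_top","index_line","witness_line","test_box","dome","calibrator","spare_driver"]:
        r=models.pinpoint(p,n)
        print(n,[(np.round(x["centre"],4).tolist(),round(x["score"],2)) for x in r[:2]])
cv2.imwrite("pics/both0.png",cv2.resize(np.vstack(ims),(448,600))[:,:,::-1]) if 0 else None
E
```

```text
pics
{'t': 0.0, 'q': [1.038, 0.528, 1.434, -0.0, 1.181, -0.178], 'qd': [-0.001, -0.0, 0.0, 0.0, 0.001, -0.001], 'tau': [0.002, -44.236, -17.802, -0.0, 0.009, -0.0], 'tcp_pos': [0.217, 0.585, 0.2], 'tool_rot': [0.176, 0.984, -0.001, -0.0], 'force': [0.811, -0.322, 0.414], 'ft_torque': [0.028, 0.011, -0.002], 'finger_gap': 0.998} 0.0187
scene [[-0.273, 0.648, -0.711, 1.28], [0.962, 0.178, -0.207, 0.249], [-0.007, -0.74, -0.672, 0.782], [0.0, 0.0, 0.0, 1.0]] [[441.0, 0.0, 262.4], [0.0, 441.0, 198.4], [0.0, 0.0, 1.0]]
ring_top [([0.5209, -0.1375, 0.123], 0.95)]
index_line [([0.4778, -0.1409, 0.122], 0.94)]
witness_line [([0.447, -0.1442, 0.0998], 0.82)]
test_box []
dome [([0.5385, -0.2535, 0.1022], 0.43)]
calibrator [([0.5745, -0.3732, 0.0011], 0.74), ([0.6641, -0.1176, 0.0001], 0.6)]
spare_driver [([0.5048, 0.0595, 0.0013], 0.94), ([0.6691, -0.1641, -0.0007], 0.24)]
side [[0.784, -0.441, 0.437, 0.212], [-0.621, -0.565, 0.543, -0.395], [0.007, -0.697, -0.717, 0.664], [0.0, 0.0, 0.0, 1.0]] [[374.4, 0.0, 260.1], [0.0, 374.4, 188.3], [0.0, 0.0, 1.0]]
ring_top []
index_line [([0.4721, -0.1477, 0.1255], 0.85), ([0.5215, -0.1398, 0.1057], 0.73)]
witness_line [([0.4436, -0.1453, 0.0998], 0.61)]
test_box [([0.5239, -0.1382, 0.0014], 0.64)]
dome []
calibrator [([0.5765, -0.3736, -0.0039], 0.66)]
spare_driver [([0.5053, 0.0574, -0.005], 0.72)]
```

View pics/scene0.png

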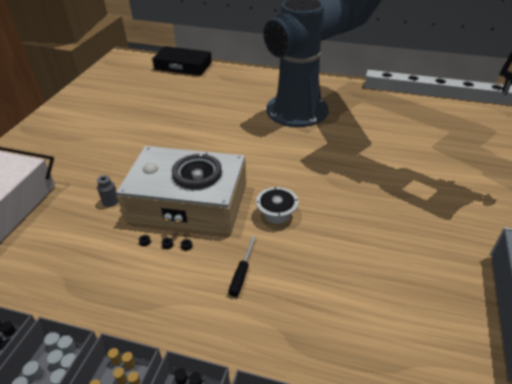

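View pics/side0.png

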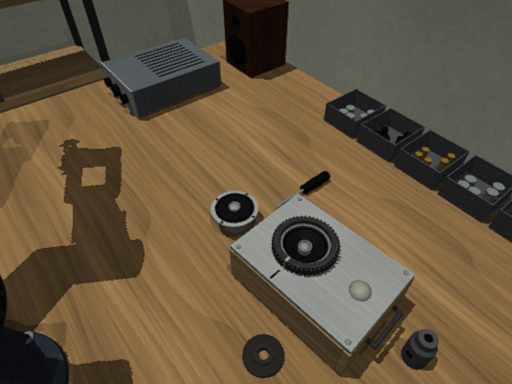

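The box with the ring shows at about (197,170) in the scene view and (306,245) in the side view. The dome is at (360,290), and the index line points near the witness line. The network points agree with that, putting the ring axis at about (0.522, -0.138) with its top at 0.123. I'll move above it with the fingers shut.

Call:
jog_arm --pt "0 1.6 -3.8 0.5 -0.06" --pt "0 1.6 -3.8 0.5 -0.06" --pt "0 1.6 -3.8 0.5 -0.06" --pt "0 1.6 -3.8 0.5 -0.06" --pt "0 1.6 -3.8 0.5 -0.06" --pt "0 1.6 -3.8 0.5 -0.06" --pt "0 1.6 -3.8 0.5 -0.06" --pt "0 1.6 -3.8 0.5 -0.06"

```text
t: 1.47
tcp_pos: [0.3427, 0.2839, 0.2411]
tool_rot: [0.409, 0.913, 0.003, 0.001]
force: [0.9, 0.3, 1.0]
finger_gap: -0.0
```

Call:
jog_arm --pt "0 1.6 -3.8 0.5 -0.06" --pt "0 1.6 -3.8 0.5 -0.06" --pt "0 1.6 -3.8 0.5 -0.06" --pt "0 1.6 -3.8 0.5 -0.06" --pt "0 1.6 -3.8 0.5 -0.06" --pt "0 1.6 -3.8 0.5 -0.06" --pt "0 1.6 -3.8 0.5 -0.06" --pt "0 1.6 -3.8 0.5 -0.06"

```text
t: 2.13
tcp_pos: [0.4683, -0.0223, 0.2842]
tool_rot: [0.624, 0.782, 0.005, 0.006]
force: [0.5, 0.3, 0.4]
finger_gap: -0.006
```

Call:
jog_arm --pt "0 1.0 -1.5 0 -0.07" --pt "0 1.0 -1.5 0 -0.07" --pt "0 0 0 0 0" --pt "0 0 0 0 0"

```text
t: 2.47
tcp_pos: [0.4938, -0.0639, 0.2864]
tool_rot: [0.684, 0.729, 0.005, 0.011]
force: [0.0, 1.1, -0.1]
finger_gap: 0.001
```

```bash
cat > h.py <<'E'
from station import manip, snapshot, workorder, models
import cv2,numpy as np
from scipy.spatial.transform import Rotation as R
def wrist(save=None):
    s=manip.sense();p=snapshot("wrist")
    T=np.eye(4);T[:3,:3]=R.from_quat(s["tool_rot"]).as_matrix();T[:3,3]=s["tcp_pos"]
    p["E"]=T@np.array(p["hand_eye"])
    if save: cv2.imwrite("pics/"+save,p["image"][:,:,::-1])
    return s,p
def E(p): return p["E"] if "E" in p else np.array(p["extrinsics"])
def px2w(p,uv,z):
    n=cv2.undistortPoints(np.float64([[uv]]),np.array(p["intrinsics"]),np.array(p["D"]))[0,0]
    T=E(p);d=T[:3,:3]@[n[0],n[1],1];return T[:3,3]+d*(z-T[2,3])/d[2]
def w2px(p,X):
    T=np.linalg.inv(E(p));X=np.atleast_2d(X)
    return cv2.projectPoints(np.float64(X),cv2.Rodrigues(T[:3,:3])[0],T[:3,3],np.array(p["intrinsics"]),np.array(p["D"]))[0][:,0]
E
python3 - <<'E'
from h import *
s,p=wrist("w1.png");print(np.round(s["q"],3),s["tcp_pos"],np.round(p["hand_eye"],3).tolist())
for n in ["ring_top","index_line","witness_line","dome","test_box"]:
    print(n,[(np.round(x["centre"],4).tolist(),round(x["score"],2)) for x in models.pinpoint(p,n)[:2]])
E
```

```text
[-0.355  0.244  1.648  0.002  1.226 -0.419] [ 0.49381583 -0.06387042  0.28641894] [[-0.001, -0.949, -0.316, 0.081], [1.0, -0.001, 0.001, 0.0], [-0.001, -0.316, 0.949, -0.173], [0.0, 0.0, 0.0, 1.0]]
ring_top [([0.3709, -0.2083, 0.0007], 0.42)]
index_line [([0.471, -0.1412, 0.1276], 0.63)]
witness_line []
dome []
test_box [([0.5207, -0.1374, -0.0036], 0.95), ([0.5254, -0.1366, 0.1022], 0.27)]
```

View pics/w1.png

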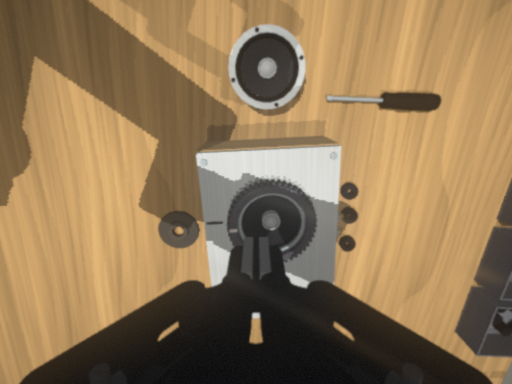

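The wrist view shows the ring at about (271,219), the witness line at (207-222,222) and the index line at (233,231). The finger tips hang near (265,240). I'll refine the axis by fitting the rim.

```bash
python3 - <<'E'
from h import *
s=manip.sense();p=wrist()[1]
for uv,z in [((227,220),.115),((316,218),.115),((271,177),.123),((214,222),.104),((233,231),.125),((207,222),.104),((222,222),.104)]: print(uv,np.round(px2w(p,uv,z),4))
# score circle fit: gradient contrast at bore edge & outer edge
g=cv2.GaussianBlur(cv2.cvtColor(p["image"],cv2.COLOR_RGB2GRAY),(3,3),0).astype(float)
a=np.linspace(0,2*np.pi,120,endpoint=False)
def samp(c,r,z):
    q=w2px(p,np.c_[c[0]+r*np.cos(a),c[1]+r*np.sin(a),0*a+z]).astype(np.float32)
    m=q[:,1]<228
    return cv2.remap(g,q[None,:,0],q[None,:,1],1)[0],m
best=[]
for x in np.arange(.512,.532,.001):
  for y in np.arange(-.148,-.128,.001):
    o,m=samp((x,y),.065,.107);i,_=samp((x,y),.058,.123)
    best.append((np.clip(o-i,0,60)[m].mean(),x,y))
print(sorted(best)[-6:])
print(w2px(p,[[.522,-.1378,.125]]))
E
```

```text
(227, 220) [ 0.464  -0.1342  0.115 ]
(316, 218) [ 0.5839 -0.1245  0.115 ]
(271, 177) [ 0.5174 -0.0688  0.123 ]
(214, 222) [ 0.4454 -0.1431  0.104 ]
(233, 231) [ 0.473  -0.1452  0.125 ]
(207, 222) [ 0.4357 -0.1437  0.104 ]
(222, 222) [ 0.4565 -0.1425  0.104 ]
[(np.float64(56.102378731343286), np.float64(0.524), np.float64(-0.13399999999999998)), (np.float64(56.2630859375), np.float64(0.523), np.float64(-0.13699999999999998)), (np.float64(56.398597831156714), np.float64(0.524), np.float64(-0.13499999999999998)), (np.float64(56.584013526119406), np.float64(0.524), np.float64(-0.13599999999999998)), (np.float64(56.79131610576923), np.float64(0.524), np.float64(-0.13799999999999998)), (np.float64(57.3587890625), np.float64(0.524), np.float64(-0.13699999999999998))]
[[270.2039176  227.82219262]]
```

Call:
jog_arm --pt "0 1.1 0.7 -3.0 0" --pt "0 1.1 0.7 -3.5 0" --pt "0 0 0 -3.5 0" --pt "0 0 0 -3.0 0" --pt "0 0 0 -1.5 0" --pt "0 0 0 0 0"

```text
t: 3.32
tcp_pos: [0.5185, -0.0443, 0.141]
tool_rot: [0.68, 0.733, 0.008, 0.017]
force: [-0.1, 0.5, -0.4]
finger_gap: -0.001
```

Call:
jog_arm --pt "0 0 0 -1.5 0" --pt "0 0 -0.2 -1.2 0" --pt "0 0 0 0 0"

```text
t: 3.57
tcp_pos: [0.5191, -0.0448, 0.1145]
tool_rot: [0.679, 0.734, 0.009, 0.018]
force: [-0.1, -0.2, -0.5]
finger_gap: 0.002
```

Call:
jog_arm --pt "0 0 -0.6 -0.1 0" --pt "0 0 -0.5 0 0" --pt "0 0 -0.4 0 0" --pt "0 0 -0.2 0 0" --pt "0 0 -0.2 0 0"

```text
t: 3.98
tcp_pos: [0.5223, -0.0658, 0.1186]
tool_rot: [0.678, 0.735, 0.01, 0.022]
force: [-0.0, -0.2, 0.5]
finger_gap: 0.004
```

Call:
jog_arm --pt "0 -0.1 -0.1 -0.4 0" --pt "0 -0.1 -0.2 -0.3 0" --pt "0 0 -0.2 0 0"

```text
t: 4.23
tcp_pos: [0.5211, -0.0721, 0.1126]
tool_rot: [0.678, 0.734, 0.011, 0.023]
force: [0.6, 0.2, -0.0]
finger_gap: -0.001
```

Call:
jog_arm --pt "0 0 -0.2 0 0" --pt "0 0 -0.2 0 0"

```text
t: 4.4
tcp_pos: [0.5207, -0.0764, 0.1123]
tool_rot: [0.678, 0.734, 0.011, 0.023]
force: [-0.8, 0.6, -0.6]
finger_gap: -0.001
```

```bash
python3 - <<'E'
from h import *
p=snapshot("side");s=manip.sense();print(s["tcp_pos"],s["force"])
u=w2px(p,[s["tcp_pos"],[.523,-.137,.125]]);print(u)
im=p["image"][190:310,220:390];cv2.imwrite("pics/s2.png",cv2.resize(im,None,fx=4,fy=4,interpolation=cv2.INTER_CUBIC)[:,:,::-1])
E
```

```text
[ 0.5208064  -0.07674573  0.11229668] [-0.00573367 -0.260633    1.11731067]
[[281.70186879 224.87173988]
 [305.22304027 240.8449731 ]]
```

View pics/s2.png

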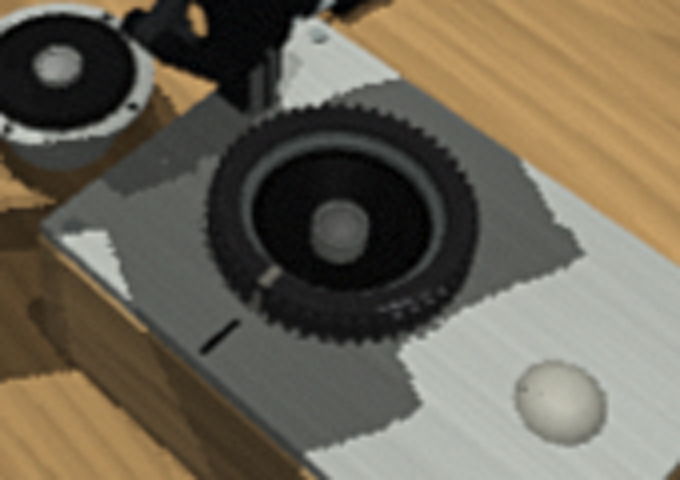

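The side crop shows the shut fingers ending at about (245,112), at the far rim of the ring. I can't tell whether the tips are hidden behind the rim or above it, so I'll check from the scene camera.

```bash
python3 - <<'E'
from h import *
p=snapshot("scene");s=manip.sense();t=s["tcp_pos"]
u=w2px(p,[t,[.523,-.137,.125],[.523,-.137,.104]]);print(u, (u-[150,120])*6)
im=p["image"][120:215,150:260];cv2.imwrite("pics/c2.png",cv2.resize(im,None,fx=6,fy=6,interpolation=cv2.INTER_CUBIC)[:,:,::-1])
E
```

```text
[[220.1558463  175.46514403]
 [195.71999557 167.70099433]
 [196.66490722 174.49619177]] [[420.93507778 332.7908642 ]
 [274.31997345 286.20596597]
 [279.98944333 326.97715064]]
```

View pics/c2.png

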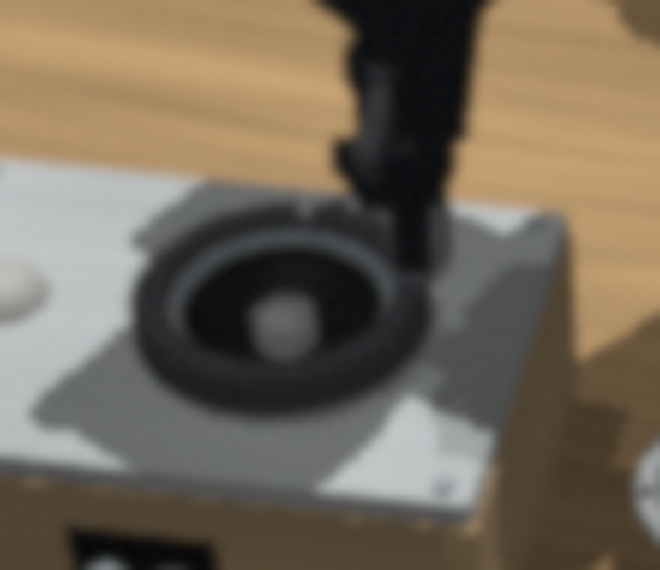

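```bash
python3 - <<'E'
from h import *
a=snapshot("side");b=snapshot("scene");s=manip.sense()
def tri(ua,ub):
    A=px2w(a,ua,0.1);B=px2w(b,ub,0.1);ca,cb=E(a)[:3,3],E(b)[:3,3]
    da=A-ca;da/=np.linalg.norm(da);db=B-cb;db/=np.linalg.norm(db)
    t=np.linalg.lstsq(np.c_[da,-db],cb-ca,rcond=None)[0]
    P,Q=ca+t[0]*da,cb+t[1]*db;return (P+Q)/2,np.linalg.norm(P-Q)
print(tri((282,217.5),(219.2,164.7)),s["tcp_pos"],s["finger_gap"])
# known checks: driver dome centre, box corner
print("dome", tri((304.5,246.5),(197.5,174)), "baffle dome",tri((360.5,290),(151.5,168)))
print(R.from_quat(s["tool_rot"]).as_matrix().round(3))
E
```

```text
(array([ 0.51619606, -0.07945147,  0.14043597]), np.float64(0.0019520720075220746)) [ 0.52087215 -0.07625459  0.11241258] 0.0030105379305876614
dome (array([ 0.52374709, -0.13539417,  0.10613426]), np.float64(0.002135389545288206)) baffle dome (array([ 0.5345605 , -0.254528  ,  0.10786918]), np.float64(0.006590243943075588))
[[-0.078  0.996  0.049]
 [ 0.997  0.079 -0.015]
 [-0.019  0.047 -0.999]]
```

Three things agree that the physical fingertips end about 25 mm behind the reported TCP:
- Triangulation from the two fixed cameras puts the tips at z≈0.140.
- In the first wrist picture the tips sit at row 237, where the TCP should project to about row 221.
- There was no contact force at r=61 mm.

I'll back out and come down slowly, watching the force.

Call:
jog_arm --pt "0 0 1.3 0 0" --pt "0 0 1.3 0 0" --pt "0 0 0 -0.3 0" --pt "0 0 0 -0.3 0" --pt "0 0 0 0 0"

```text
t: 5.02
tcp_pos: [0.5214, -0.05, 0.1061]
tool_rot: [0.678, 0.734, 0.011, 0.024]
force: [-1.6, -0.8, -0.1]
finger_gap: -0.003
```

```bash
python3 - <<'E'
from h import *
s,p=wrist();print(s["tcp_pos"],s["force"])
c=np.array(p["hand_eye"]);K=np.array(p["intrinsics"]);print(np.round(K,1).tolist())
M=R.from_quat(s["tool_rot"]).as_matrix()
for d in (0,-.0187,-.025): print(d,w2px(p,[np.array(s["tcp_pos"])+M@[0,0,d]]))
im=p["image"][180:300,190:350];cv2.imwrite("pics/w3.png",cv2.resize(im,None,fx=4,fy=4,interpolation=cv2.INTER_CUBIC)[:,:,::-1])
E
```

```text
[ 0.52140814 -0.05000758  0.10610445] [-1.58516753 -0.78165043 -0.13159792]
[[277.5, 0.0, 255.6], [0.0, 277.5, 195.5], [0.0, 0.0, 1.0]]
0 [[254.93086042 227.89076772]]
-0.0187 [[254.88555126 240.78417924]]
-0.025 [[254.86809394 245.75003783]]
```

View pics/w3.png

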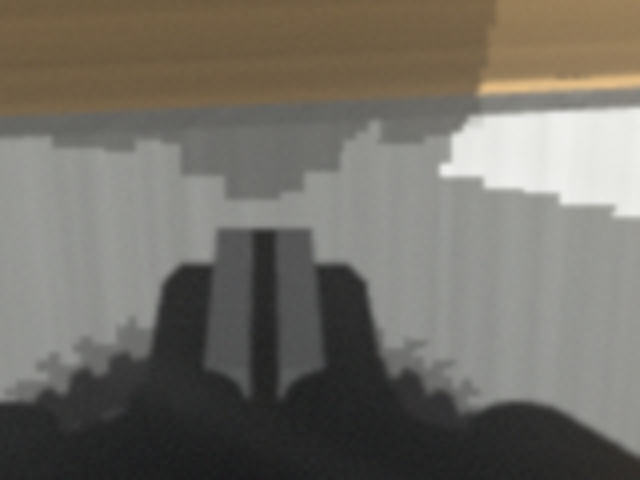

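The wrist crop shows the tips ending at row 237, with clear baffle between them and the box edge, so the tips are well above the baffle. I'll come down slowly and use the baffle as a touch reference.

Call:
jog_arm --pt "0 0 0 -0.5 0" --pt "0 0 0 -0.4 0" --pt "0 0 0 -0.3 0" --pt "0 0 0 0 0"

```text
t: 5.4
tcp_pos: [0.5219, -0.0518, 0.0929]
tool_rot: [0.679, 0.734, 0.011, 0.024]
force: [-0.2, -0.9, -0.0]
finger_gap: -0.003
```

Call:
jog_arm --pt "0 0 0 -0.3 0" --pt "0 0 0 -0.3 0" --pt "0 0 0 0 0"

```text
t: 5.65
tcp_pos: [0.5219, -0.0524, 0.0859]
tool_rot: [0.679, 0.733, 0.011, 0.024]
force: [-1.0, -0.3, -0.7]
finger_gap: 0.0
```

Call:
jog_arm --pt "0 0 0 -0.2 0" --pt "0 0 0 -0.2 0" --pt "0 0 0 -0.2 0"

```text
t: 5.9
tcp_pos: [0.5222, -0.0525, 0.0796]
tool_rot: [0.679, 0.733, 0.011, 0.024]
force: [0.1, -1.1, 0.5]
finger_gap: 0.001
```

Call:
jog_arm --pt "0 0 0 -0.15 0" --pt "0 0 0 -0.15 0"

```text
t: 6.07
tcp_pos: [0.5222, -0.0524, 0.0763]
tool_rot: [0.679, 0.733, 0.011, 0.024]
force: [0.1, -0.9, 0.0]
finger_gap: 0.003
```

```bash
python3 - <<'E'
from h import *
a=snapshot("scene");s=manip.sense();print(s["tcp_pos"],s["force"])
b=snapshot("side")
i1=cv2.resize(a["image"][130:205,175:250],(520,520),interpolation=cv2.INTER_CUBIC)
i2=cv2.resize(b["image"][180:260,240:320],(520,520),interpolation=cv2.INTER_CUBIC)
cv2.imwrite("pics/b4.png",cv2.resize(np.hstack([i1,i2]),(800,400))[:,:,::-1])
E
```

```text
[ 0.52195825 -0.05232975  0.07602754] [ 0.16151088 -0.13504854 -0.32840775]
```

View pics/b4.png

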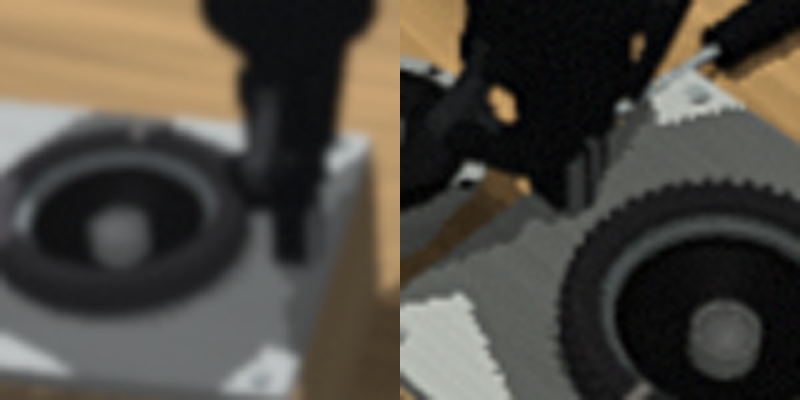

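```bash
cat >> h.py <<'E'
def tri(a,ua,b,ub):
    A=px2w(a,ua,0.1);B=px2w(b,ub,0.1);ca,cb=E(a)[:3,3],E(b)[:3,3]
    da=A-ca;da/=np.linalg.norm(da);db=B-cb;db/=np.linalg.norm(db)
    t=np.linalg.lstsq(np.c_[da,-db],cb-ca,rcond=None)[0]
    P,Q=ca+t[0]*da,cb+t[1]*db;return (P+Q)/2,np.linalg.norm(P-Q)
E
python3 - <<'E'
from h import *
a=snapshot("side");b=snapshot("scene");s=manip.sense()
print(tri(a,(274.4,222.4),b,(229.8,179.7)),s["tcp_pos"])
# bore wall check of ring centre z .125: silver frame ring centres
print(w2px(a,[[.523,-.137,.118]]),w2px(b,[[.523,-.137,.118]]))
E
```

```text
(array([ 0.51897471, -0.05537139,  0.101446  ]), np.float64(0.0038833979587335203)) [ 0.52213879 -0.05241094  0.07642863]
[[304.85471558 243.18968693]] [[196.03788798 169.98626724]]
```

The tip triangulates to z≈0.101 ±4 mm with no force, so it is just above the baffle and the offset is about 27 mm. I'll raise 8 mm so the tip is at about 0.111, then approach the rim.

Call:
jog_arm --pt "0 0 -0.2 0.4 0" --pt "0 0 -0.3 0.4 0" --pt "0 0 -0.3 0 0" --pt "0 0 -0.2 0 0"

```text
t: 6.6
tcp_pos: [0.5224, -0.063, 0.0857]
tool_rot: [0.679, 0.734, 0.011, 0.025]
force: [0.2, 0.5, -0.2]
finger_gap: 0.002
```

Call:
jog_arm --pt "0 0 -0.2 0 0" --pt "0 0 -0.2 0 0" --pt "0 0 -0.2 0 0"

```text
t: 6.85
tcp_pos: [0.5212, -0.0663, 0.0859]
tool_rot: [0.681, 0.732, 0.013, 0.021]
force: [0.5, 10.0, 4.7]
finger_gap: -0.001
```

Contact is where it should be, with about 10 N on the tip at r≈71 mm (60 mm rim plus 11 mm half finger). Next is a small planner for the next rows along the rim, and a check on how far the index line has turned.

```bash
cat >> h.py <<'E'
C=np.array([.523,-.137]);PH=.08;RB=np.array([[np.cos(PH),-np.sin(PH)],[np.sin(PH),np.cos(PH)]])
A,B,RR=.011,.0105,.060   # half finger along box y, along box x, rim radius
def path():  # offset outline of disc + rectangle, anticlockwise, box frame
    P=[];
    for k,(sx,sy) in enumerate([(1,1),(-1,1),(-1,-1),(1,-1)]):
        t=np.linspace(k*np.pi/2,(k+1)*np.pi/2,60)
        P.append(np.c_[sx*B+RR*np.cos(t),sy*A+RR*np.sin(t)])
    P=np.vstack(P);P=np.vstack([P,P[:1]]);s=np.r_[0,np.cumsum(np.linalg.norm(np.diff(P,axis=0),axis=1))]
    S=np.linspace(0,s[-1],2000);return S,np.c_[np.interp(S,s,P[:,0]),np.interp(S,s,P[:,1])]
def plan(n=8,step=.012,press=.0008,ztip=.085,yaw=1.645):
    st=manip.sense();p=RB.T@(np.array(st["tcp_pos"][:2])-C);S,P=path();L=S[-1]
    i=np.argmin(np.linalg.norm(P-p,axis=1));f=lambda s:np.array([np.interp(s%L,S,P[:,0]),np.interp(s%L,S,P[:,1])])
    q=st["tool_rot"];y=2*np.arctan2(q[1],q[0])
    print("pose",np.round(st["tcp_pos"],4),"r",round(np.hypot(*p),4),"off path",round((np.hypot(*p)-np.hypot(*P[i]))*1e3,1),"mm; s/L",round(S[i]/L,3),"F",np.round(st["force"],1),"t",st["t"],"dyaw",round(yaw-y,3))
    rows=[]
    for k in range(n):
        a,b=f(S[i]+k*step),f(S[i]+(k+1)*step);d=b-a;nrm=np.array([d[1],-d[0]])/np.linalg.norm(d)
        v=RB@(d-press*nrm);rows.append([0,round(v[0]*100,2),round(v[1]*100,2),round((ztip-st["tcp_pos"][2])*100/n,2),round((yaw-y)/n,3)])
    print(rows)
def ring(cams=("side","scene"),prev=None):
    for c in cams:
        p=snapshot(c)
        for x in models.pinpoint(p,"index_line")[:2]:
            d=RB.T@(np.array(x["centre"][:2])-C);print(c,"ang %.2f"%((np.arctan2(d[1],d[0])-np.pi)%(2*np.pi)),"r %.3f"%np.hypot(*d),"z %.3f"%x["centre"][2],"sc %.2f"%x["score"])
E
python3 -c "
from h import *
ring();plan(step=.008)"
```

```text
side ang 0.15 r 0.055 z 0.126 sc 0.58
scene ang 0.13 r 0.049 z 0.122 sc 0.80
scene ang 1.70 r 0.239 z 0.001 sc 0.57
pose [ 0.5211 -0.0662  0.086 ] r 0.0708 off path -0.3 mm; s/L 0.218 F [-0.4  7.5  3.2] t 7.05 dyaw 0.0
[[0, np.float64(-0.79), np.float64(-0.14), np.float64(-0.01), np.float64(0.0)], [0, np.float64(-0.79), np.float64(-0.15), np.float64(-0.01), np.float64(0.0)], [0, np.float64(-0.77), np.float64(-0.22), np.float64(-0.01), np.float64(0.0)], [0, np.float64(-0.74), np.float64(-0.32), np.float64(-0.01), np.float64(0.0)], [0, np.float64(-0.69), np.float64(-0.41), np.float64(-0.01), np.float64(0.0)], [0, np.float64(-0.63), np.float64(-0.5), np.float64(-0.01), np.float64(0.0)], [0, np.float64(-0.55), np.float64(-0.58), np.float64(-0.01), np.float64(0.0)], [0, np.float64(-0.47), np.float64(-0.65), np.float64(-0.01), np.float64(0.0)]]
```

Call:
jog_arm --pt "0 -0.8 -0.14 0 0" --pt "0 -0.8 -0.15 0 0" --pt "0 -0.77 -0.22 0 0" --pt "0 -0.74 -0.32 0 0"

```text
t: 7.38
tcp_pos: [0.4898, -0.073, 0.086]
tool_rot: [0.68, 0.733, 0.014, 0.022]
force: [-0.4, 0.2, -0.3]
finger_gap: -0.001
```

```bash
python3 -c "
from h import *
ring();plan(step=.01)"
```

```text
side ang 0.28 r 0.050 z 0.126 sc 0.73
scene ang 0.16 r 0.048 z 0.125 sc 0.97
pose [ 0.4905 -0.0734  0.0861] r 0.0715 off path -2.4 mm; s/L 0.288 F [-0.9  1.1  0.1] t 7.5833 dyaw 0.001
[[0, np.float64(-0.86), np.float64(-0.52), np.float64(-0.01), np.float64(0.0)], [0, np.float64(-0.76), np.float64(-0.65), np.float64(-0.01), np.float64(0.0)], [0, np.float64(-0.64), np.float64(-0.77), np.float64(-0.01), np.float64(0.0)], [0, np.float64(-0.51), np.float64(-0.87), np.float64(-0.01), np.float64(0.0)], [0, np.float64(-0.35), np.float64(-0.94), np.float64(-0.01), np.float64(0.0)], [0, np.float64(-0.19), np.float64(-0.98), np.float64(-0.01), np.float64(0.0)], [0, np.float64(-0.03), np.float64(-1.0), np.float64(-0.01), np.float64(0.0)], [0, np.float64(0.13), np.float64(-0.99), np.float64(-0.01), np.float64(0.0)]]
```

```bash
sed -i 's/A,B,RR=.011,.0105/A,B,RR=.011,.008/' h.py; python3 -c "
from h import *
plan(step=.01,press=.002)"
```

```text
pose [ 0.4905 -0.0734  0.0861] r 0.0715 off path -1.7 mm; s/L 0.288 F [-0.9  1.1  0.1] t 7.5833 dyaw 0.001
[[0, np.float64(-0.78), np.float64(-0.66), np.float64(-0.01), np.float64(0.0)], [0, np.float64(-0.66), np.float64(-0.78), np.float64(-0.01), np.float64(0.0)], [0, np.float64(-0.52), np.float64(-0.87), np.float64(-0.01), np.float64(0.0)], [0, np.float64(-0.37), np.float64(-0.95), np.float64(-0.01), np.float64(0.0)], [0, np.float64(-0.21), np.float64(-1.0), np.float64(-0.01), np.float64(0.0)], [0, np.float64(-0.04), np.float64(-1.02), np.float64(-0.01), np.float64(0.0)], [0, np.float64(0.13), np.float64(-1.01), np.float64(-0.01), np.float64(0.0)], [0, np.float64(0.27), np.float64(-0.98), np.float64(-0.01), np.float64(0.0)]]
```

Call:
jog_arm --pt "0 -0.7 -0.7 0 0" --pt "0 -0.65 -0.8 0 0" --pt "0 -0.5 -0.9 0 0"

```text
t: 7.83
tcp_pos: [0.4686, -0.0952, 0.0858]
tool_rot: [0.68, 0.733, 0.014, 0.018]
force: [-2.1, 3.6, 4.8]
finger_gap: 0.0
```

```bash
python3 -c "
from h import *
ring();plan(step=.01,press=.0015)"
```

```text
side ang 0.69 r 0.053 z 0.127 sc 0.84
scene ang 0.77 r 0.049 z 0.126 sc 0.87
scene ang 0.08 r 0.079 z 0.100 sc 0.44
pose [ 0.4682 -0.0958  0.0858] r 0.0685 off path -4.7 mm; s/L 0.362 F [-4.9  2.6  5.2] t 8.0333 dyaw 0.0
[[0, np.float64(-0.36), np.float64(-0.94), np.float64(-0.01), np.float64(0.0)], [0, np.float64(-0.2), np.float64(-0.99), np.float64(-0.01), np.float64(0.0)], [0, np.float64(-0.03), np.float64(-1.01), np.float64(-0.01), np.float64(0.0)], [0, np.float64(0.14), np.float64(-1.0), np.float64(-0.01), np.float64(0.0)], [0, np.float64(0.23), np.float64(-0.98), np.float64(-0.01), np.float64(0.0)], [0, np.float64(0.23), np.float64(-0.98), np.float64(-0.01), np.float64(0.0)], [0, np.float64(0.28), np.float64(-0.97), np.float64(-0.01), np.float64(0.0)], [0, np.float64(0.43), np.float64(-0.91), np.float64(-0.01), np.float64(0.0)]]
```

The ring now follows: 0.2 to 0.73 rad in three rows, with the finger corner in the ribs and low forces. Continuing round.

Call:
jog_arm --pt "0 -0.36 -0.94 0 0" --pt "0 -0.2 -1.0 0 0" --pt "0 -0.03 -1.0 0 0" --pt "0 0.14 -1.0 0 0" --pt "0 0.23 -1.0 0 0"

```text
t: 8.45
tcp_pos: [0.4564, -0.1422, 0.0867]
tool_rot: [0.679, 0.734, 0.012, 0.009]
force: [-3.6, 1.3, 6.2]
finger_gap: -0.001
```

```bash
sed -i 's/A,B,RR=.011,.008,.060/A,B,RR=.011,.008,.058/' h.py; python3 -c "
from h import *
ring();plan(step=.01,press=.0015)"
```

```text
side ang 1.59 r 0.051 z 0.126 sc 0.62
scene ang 1.62 r 0.050 z 0.121 sc 0.65
pose [ 0.4566 -0.1432  0.0867] r 0.0667 off path 0.7 mm; s/L 0.477 F [-6.2 -0.   8.4] t 8.65 dyaw -0.004
[[0, np.float64(0.23), np.float64(-0.98), np.float64(-0.02), np.float64(-0.001)], [0, np.float64(0.31), np.float64(-0.96), np.float64(-0.02), np.float64(-0.001)], [0, np.float64(0.47), np.float64(-0.89), np.float64(-0.02), np.float64(-0.001)], [0, np.float64(0.62), np.float64(-0.8), np.float64(-0.02), np.float64(-0.001)], [0, np.float64(0.75), np.float64(-0.68), np.float64(-0.02), np.float64(-0.001)], [0, np.float64(0.85), np.float64(-0.54), np.float64(-0.02), np.float64(-0.001)], [0, np.float64(0.93), np.float64(-0.39), np.float64(-0.02), np.float64(-0.001)], [0, np.float64(0.99), np.float64(-0.22), np.float64(-0.02), np.float64(-0.001)]]
```

Call:
jog_arm --pt "0 0.22 -1.0 0.05 0" --pt "0 0.3 -1.0 0.05 0" --pt "0 0.47 -0.9 0 0" --pt "0 0.62 -0.8 0 0" --pt "0 0.75 -0.68 0 0" --pt "0 0.85 -0.54 0 0"

```text
t: 9.15
tcp_pos: [0.4881, -0.1988, 0.0879]
tool_rot: [0.678, 0.735, 0.009, 0.01]
force: [-1.0, 0.3, 1.1]
finger_gap: 0.004
```

```bash
python3 -c "
from h import *
ring();plan(step=.01,press=.0015,ztip=.087)"
```

```text
scene ang 2.58 r 0.051 z 0.127 sc 0.86
scene ang 4.71 r 0.196 z -0.001 sc 0.52
pose [ 0.4884 -0.1977  0.0878] r 0.0698 off path -1.8 mm; s/L 0.629 F [ 0.2 -0.9  0.5] t 9.35 dyaw -0.006
[[0, np.float64(0.97), np.float64(-0.27), np.float64(-0.01), np.float64(-0.001)], [0, np.float64(1.0), np.float64(-0.1), np.float64(-0.01), np.float64(-0.001)], [0, np.float64(1.01), np.float64(0.07), np.float64(-0.01), np.float64(-0.001)], [0, np.float64(0.99), np.float64(0.21), np.float64(-0.01), np.float64(-0.001)], [0, np.float64(0.98), np.float64(0.23), np.float64(-0.01), np.float64(-0.001)], [0, np.float64(0.96), np.float64(0.31), np.float64(-0.01), np.float64(-0.001)], [0, np.float64(0.89), np.float64(0.47), np.float64(-0.01), np.float64(-0.001)], [0, np.float64(0.8), np.float64(0.62), np.float64(-0.01), np.float64(-0.001)]]
```

Call:
jog_arm --pt "0 1.0 -0.2 0 0" --pt "0 1.0 -0.05 0 0" --pt "0 1.0 0.1 0 0" --pt "0 1.0 0.22 0 0" --pt "0 0.98 0.24 0 0" --pt "0 0.96 0.32 0 0" --pt "0 0.89 0.47 0 0"

```text
t: 9.93
tcp_pos: [0.557, -0.2013, 0.0887]
tool_rot: [0.674, 0.738, -0.001, 0.02]
force: [0.2, -3.9, -0.7]
finger_gap: -0.005
```

```bash
python3 -c "
from h import *
ring();plan(step=.01,press=.0015,ztip=.087)"
```

```text
side ang 3.61 r 0.052 z 0.128 sc 0.88
side ang 3.86 r 0.232 z 0.001 sc 0.42
scene ang 3.66 r 0.058 z 0.127 sc 0.83
pose [ 0.5576 -0.2008  0.0888] r 0.0726 off path 1.4 mm; s/L 0.792 F [ 3.  -4.5 -1. ] t 10.1333 dyaw -0.017
[[0, np.float64(0.78), np.float64(0.64), np.float64(-0.02), np.float64(-0.002)], [0, np.float64(0.66), np.float64(0.76), np.float64(-0.02), np.float64(-0.002)], [0, np.float64(0.52), np.float64(0.87), np.float64(-0.02), np.float64(-0.002)], [0, np.float64(0.36), np.float64(0.94), np.float64(-0.02), np.float64(-0.002)], [0, np.float64(0.2), np.float64(0.99), np.float64(-0.02), np.float64(-0.002)], [0, np.float64(0.02), np.float64(1.01), np.float64(-0.02), np.float64(-0.002)], [0, np.float64(-0.15), np.float64(1.0), np.float64(-0.02), np.float64(-0.002)], [0, np.float64(-0.23), np.float64(0.98), np.float64(-0.02), np.float64(-0.002)]]
```

Call:
jog_arm --pt "0 0.78 0.64 -0.02 -0.002" --pt "0 0.66 0.76 -0.02 -0.002" --pt "0 0.52 0.87 0 -0.002" --pt "0 0.36 0.94 0 -0.002" --pt "0 0.2 1.0 0 -0.002" --pt "0 0.02 1.0 0 -0.002" --pt "0 -0.15 1.0 0 -0.002" --pt "0 -0.23 1.0 0 -0.002"

```text
t: 10.8
tcp_pos: [0.5909, -0.1307, 0.092]
tool_rot: [0.681, 0.732, 0.005, 0.034]
force: [6.3, -1.2, -3.2]
finger_gap: -0.001
```

```bash
python3 -c "
from h import *
ring();plan(step=.01,press=.0015,ztip=.088)"
```

```text
side ang 4.73 r 0.195 z -0.008 sc 0.72
side ang 5.07 r 0.051 z 0.131 sc 0.68
scene ang 5.00 r 0.051 z 0.124 sc 0.82
pose [ 0.5908 -0.1295  0.0919] r 0.0683 off path 2.2 mm; s/L 0.979 F [ 6.   1.5 -0.1] t 11.0 dyaw 0.002
[[0, np.float64(-0.23), np.float64(0.98), np.float64(-0.05), np.float64(0.0)], [0, np.float64(-0.33), np.float64(0.95), np.float64(-0.05), np.float64(0.0)], [0, np.float64(-0.49), np.float64(0.88), np.float64(-0.05), np.float64(0.0)], [0, np.float64(-0.63), np.float64(0.79), np.float64(-0.05), np.float64(0.0)], [0, np.float64(-0.76), np.float64(0.67), np.float64(-0.05), np.float64(0.0)], [0, np.float64(-0.86), np.float64(0.53), np.float64(-0.05), np.float64(0.0)], [0, np.float64(-0.94), np.float64(0.37), np.float64(-0.05), np.float64(0.0)], [0, np.float64(-0.99), np.float64(0.21), np.float64(-0.05), np.float64(0.0)]]
```

Call:
jog_arm --pt "0 -0.23 0.98 -0.05 0" --pt "0 -0.33 0.95 -0.05 0" --pt "0 -0.5 0.88 -0.05 0" --pt "0 -0.64 0.79 -0.05 0" --pt "0 -0.77 0.67 -0.05 0" --pt "0 -0.87 0.53 -0.05 0" --pt "0 -0.94 0.37 -0.05 0" --pt "0 -1.0 0.2 0 0"

```text
t: 11.67
tcp_pos: [0.5298, -0.0647, 0.0886]
tool_rot: [0.68, 0.733, 0.006, 0.03]
force: [-0.1, -0.4, -0.5]
finger_gap: -0.001
```

```bash
python3 -c "
from h import *
ring();plan(step=.01,press=.0015,ztip=.088)"
```

```text
side ang 0.23 r 0.050 z 0.130 sc 0.97
scene ang 0.24 r 0.046 z 0.126 sc 0.79
pose [ 0.5315 -0.0658  0.0888] r 0.0717 off path 1.6 mm; s/L 0.193 F [-0.   0.1 -0.9] t 11.8667 dyaw 0.0
[[0, np.float64(-0.99), np.float64(-0.2), np.float64(-0.01), np.float64(0.0)], [0, np.float64(-0.98), np.float64(-0.23), np.float64(-0.01), np.float64(0.0)], [0, np.float64(-0.97), np.float64(-0.28), np.float64(-0.01), np.float64(0.0)], [0, np.float64(-0.91), np.float64(-0.44), np.float64(-0.01), np.float64(0.0)], [0, np.float64(-0.82), np.float64(-0.59), np.float64(-0.01), np.float64(0.0)], [0, np.float64(-0.71), np.float64(-0.72), np.float64(-0.01), np.float64(0.0)], [0, np.float64(-0.57), np.float64(-0.83), np.float64(-0.01), np.float64(0.0)], [0, np.float64(-0.42), np.float64(-0.92), np.float64(-0.01), np.float64(0.0)]]
```

That is 6.5 rad, just past one turn. Continuing with the second.

Call:
jog_arm --pt "0 -1.0 -0.24 0 0" --pt "0 -1.0 -0.27 0 0" --pt "0 -0.97 -0.32 0 0" --pt "0 -0.91 -0.46 0 0" --pt "0 -0.82 -0.59 0 0" --pt "0 -0.71 -0.72 0 0" --pt "0 -0.57 -0.83 0 0" --pt "0 -0.42 -0.92 0 0"

```text
t: 12.53
tcp_pos: [0.4609, -0.1027, 0.0876]
tool_rot: [0.681, 0.732, 0.008, 0.022]
force: [-1.2, 2.8, 2.1]
finger_gap: -0.001
```

```bash
python3 -c "
from h import *
ring();plan(step=.01,press=.0015,ztip=.0885)
print(models.pinpoint(snapshot('side'),'witness_line')[:1])"
```

```text
side ang 1.64 r 0.051 z 0.128 sc 0.57
scene ang 1.74 r 0.052 z 0.131 sc 0.57
pose [ 0.4622 -0.1033  0.0876] r 0.0695 off path -1.0 mm; s/L 0.384 F [-2.7 -0.3  0.9] t 12.7333 dyaw 0.005
[[0, np.float64(-0.19), np.float64(-0.99), np.float64(0.01), np.float64(0.001)], [0, np.float64(-0.02), np.float64(-1.01), np.float64(0.01), np.float64(0.001)], [0, np.float64(0.16), np.float64(-1.0), np.float64(0.01), np.float64(0.001)], [0, np.float64(0.23), np.float64(-0.98), np.float64(0.01), np.float64(0.001)], [0, np.float64(0.23), np.float64(-0.98), np.float64(0.01), np.float64(0.001)], [0, np.float64(0.29), np.float64(-0.97), np.float64(0.01), np.float64(0.001)], [0, np.float64(0.45), np.float64(-0.9), np.float64(0.01), np.float64(0.001)], [0, np.float64(0.6), np.float64(-0.81), np.float64(0.01), np.float64(0.001)]]
[{'centre': [0.4427, -0.1463, 0.1021], 'score': 0.77}]
```

The ring is at about 7.97 rad, and the witness line has moved less than 1.5 mm, so the box has stayed put.

Call:
jog_arm --pt "0 -0.19 -1.0 0.02 0" --pt "0 -0.02 -1.0 0.02 0" --pt "0 0.16 -1.0 0.02 0" --pt "0 0.23 -0.98 0.02 0" --pt "0 0.23 -0.98 0.02 0" --pt "0 0.29 -0.97 0 0" --pt "0 0.45 -0.9 0 0" --pt "0 0.6 -0.81 0 0"

```text
t: 13.5
tcp_pos: [0.459, -0.1703, 0.0869]
tool_rot: [0.676, 0.737, 0.001, -0.0]
force: [-8.4, -3.4, 4.5]
finger_gap: -0.001
```

```bash
python3 -c "
from h import *
ring();plan(step=.01,press=.0015,ztip=.089)"
```

```text
side ang 2.83 r 0.052 z 0.130 sc 0.58
side ang 1.71 r 0.240 z -0.005 sc 0.41
scene ang 2.94 r 0.054 z 0.128 sc 0.61
pose [ 0.4601 -0.1721  0.0871] r 0.072 off path 2.5 mm; s/L 0.542 F [-8.7 -5.8  3.7] t 13.7 dyaw -0.013
[[0, np.float64(0.6), np.float64(-0.81), np.float64(0.02), np.float64(-0.002)], [0, np.float64(0.73), np.float64(-0.7), np.float64(0.02), np.float64(-0.002)], [0, np.float64(0.84), np.float64(-0.56), np.float64(0.02), np.float64(-0.002)], [0, np.float64(0.92), np.float64(-0.41), np.float64(0.02), np.float64(-0.002)], [0, np.float64(0.98), np.float64(-0.25), np.float64(0.02), np.float64(-0.002)], [0, np.float64(1.01), np.float64(-0.08), np.float64(0.02), np.float64(-0.002)], [0, np.float64(1.01), np.float64(0.1), np.float64(0.02), np.float64(-0.002)], [0, np.float64(0.99), np.float64(0.22), np.float64(0.02), np.float64(-0.002)]]
```

Call:
jog_arm --pt "0 0.57 -0.83 0.04 -0.002" --pt "0 0.72 -0.72 0.04 -0.002" --pt "0 0.84 -0.58 0.02 -0.002" --pt "0 0.92 -0.41 0.02 -0.002" --pt "0 0.98 -0.25 0 -0.002" --pt "0 1.0 -0.08 0 -0.002" --pt "0 1.0 0.1 0 0" --pt "0 1.0 0.22 0 0"

```text
t: 14.37
tcp_pos: [0.538, -0.2069, 0.0892]
tool_rot: [0.679, 0.734, -0.001, 0.007]
force: [0.0, -0.3, 0.7]
finger_gap: 0.001
```

```bash
python3 -c "
from h import *
ring();plan(step=.01,press=.0015,ztip=.0895)"
```

```text
side ang 3.93 r 0.050 z 0.130 sc 0.81
scene ang 3.93 r 0.055 z 0.132 sc 0.80
pose [ 0.5371 -0.2066  0.0893] r 0.0711 off path 1.6 mm; s/L 0.744 F [ 1.2 -1.5  0.1] t 14.5667 dyaw -0.004
[[0, np.float64(0.96), np.float64(0.32), np.float64(0.0), np.float64(-0.0)], [0, np.float64(0.89), np.float64(0.48), np.float64(0.0), np.float64(-0.0)], [0, np.float64(0.79), np.float64(0.63), np.float64(0.0), np.float64(-0.0)], [0, np.float64(0.67), np.float64(0.75), np.float64(0.0), np.float64(-0.0)], [0, np.float64(0.53), np.float64(0.86), np.float64(0.0), np.float64(-0.0)], [0, np.float64(0.38), np.float64(0.94), np.float64(0.0), np.float64(-0.0)], [0, np.float64(0.21), np.float64(0.99), np.float64(0.0), np.float64(-0.0)], [0, np.float64(0.04), np.float64(1.01), np.float64(0.0), np.float64(-0.0)]]
```

Call:
jog_arm --pt "0 0.95 0.36 0 0" --pt "0 0.88 0.52 0 0" --pt "0 0.78 0.64 0 0" --pt "0 0.67 0.75 0 0" --pt "0 0.53 0.86 0 0" --pt "0 0.38 0.94 0 0" --pt "0 0.21 1.0 0 0" --pt "0 0.04 1.0 0 0"

```text
t: 15.23
tcp_pos: [0.5923, -0.152, 0.0924]
tool_rot: [0.68, 0.733, -0.001, 0.02]
force: [1.7, -2.4, 0.2]
finger_gap: 0.004
```

```bash
python3 -c "
from h import *
ring();plan(step=.01,press=.0015,ztip=.0895)"
```

```text
side ang 5.32 r 0.054 z 0.132 sc 0.83
scene ang 5.30 r 0.052 z 0.129 sc 0.86
pose [ 0.592  -0.1519  0.0924] r 0.0706 off path 2.3 mm; s/L 0.929 F [4.3 0.  3.3] t 15.4333 dyaw -0.002
[[0, np.float64(-0.16), np.float64(1.0), np.float64(-0.04), np.float64(-0.0)], [0, np.float64(-0.23), np.float64(0.98), np.float64(-0.04), np.float64(-0.0)], [0, np.float64(-0.23), np.float64(0.98), np.float64(-0.04), np.float64(-0.0)], [0, np.float64(-0.3), np.float64(0.97), np.float64(-0.04), np.float64(-0.0)], [0, np.float64(-0.46), np.float64(0.9), np.float64(-0.04), np.float64(-0.0)], [0, np.float64(-0.6), np.float64(0.81), np.float64(-0.04), np.float64(-0.0)], [0, np.float64(-0.73), np.float64(0.69), np.float64(-0.04), np.float64(-0.0)], [0, np.float64(-0.84), np.float64(0.56), np.float64(-0.04), np.float64(-0.0)]]
```

Call:
jog_arm --pt "0 -0.16 1.0 -0.04 0" --pt "0 -0.23 1.0 -0.04 0" --pt "0 -0.23 1.0 -0.04 0" --pt "0 -0.3 0.97 -0.04 0" --pt "0 -0.46 0.9 -0.04 0" --pt "0 -0.6 0.81 -0.04 0"

```text
t: 15.93
tcp_pos: [0.5836, -0.0993, 0.0931]
tool_rot: [0.682, 0.731, 0.006, 0.032]
force: [6.6, 2.5, 1.8]
finger_gap: -0.001
```

```bash
python3 -c "
from h import *
ring();plan(n=3,step=.01,press=.0015,ztip=.0895)"
```

```text
side ang 6.25 r 0.051 z 0.131 sc 0.98
scene ang 6.27 r 0.046 z 0.132 sc 0.90
scene ang 4.73 r 0.198 z 0.000 sc 0.50
pose [ 0.5827 -0.0979  0.093 ] r 0.0714 off path 1.4 mm; s/L 0.053 F [6.6 4.1 2.6] t 16.1333 dyaw 0.005
[[0, np.float64(-0.66), np.float64(0.76), np.float64(-0.12), np.float64(0.002)], [0, np.float64(-0.78), np.float64(0.64), np.float64(-0.12), np.float64(0.002)], [0, np.float64(-0.88), np.float64(0.49), np.float64(-0.12), np.float64(0.002)]]
```

The ring is at about 12.54 rad, so two turns are on. I'll withdraw radially outward, then up and away.

Call:
jog_arm --pt "0 0.6 0.4 0 0" --pt "0 1.0 0.65 0.2 0" --pt "0 0.8 0.5 2.0 0" --pt "0 0 0 3.5 0" --pt "0 0 0 3.5 0" --pt "0 1.0 2.0 3.0 0" --pt "0 1.0 3.0 2.0 0" --pt "0 0 0 0 0"

```text
t: 16.8
tcp_pos: [0.6104, -0.024, 0.2316]
tool_rot: [0.684, 0.729, -0.006, 0.01]
force: [-0.1, 0.7, 1.0]
finger_gap: 0.0
```

```bash
python3 - <<'E'
from h import *
ring()
s=manip.sense();print(s["t"],s["tcp_pos"],s["force"])
for c in ["scene","side"]:
    p=snapshot(c);
    for n in ["ring_top","witness_line","dome","calibrator","spare_driver"]:
        print(c,n,[(np.round(x["centre"],4).tolist(),round(x["score"],2)) for x in models.pinpoint(p,n)[:1]])
i=p["image"][130:370,200:450];cv2.imwrite("pics/fin.png",cv2.resize(i,(625,600),interpolation=cv2.INTER_CUBIC)[:,:,::-1])
E
```

```text
side ang 0.04 r 0.051 z 0.131 sc 0.81
scene ang 6.23 r 0.049 z 0.131 sc 0.79
17.0 [ 0.60602278 -0.02802182  0.2256972 ] [ 0.4638042  -0.38537247  0.08624356]
scene ring_top [([0.5232, -0.1385, 0.1307], 0.87)]
scene witness_line [([0.4486, -0.1474, 0.1011], 0.93)]
scene dome [([0.5382, -0.2544, 0.1036], 0.63)]
scene calibrator [([0.5732, -0.372, 0.0009], 0.75)]
scene spare_driver [([0.5082, 0.0567, 0.0013], 0.68)]
side ring_top [([0.5228, -0.1401, 0.1071], 0.17)]
side witness_line [([0.4416, -0.1444, 0.1018], 0.74)]
side dome [([0.5344, -0.2553, 0.1064], 0.6)]
side calibrator [([0.5742, -0.3721, -0.0044], 0.89)]
side spare_driver [([0.5036, 0.0573, -0.0025], 0.6)]
```

View pics/fin.png

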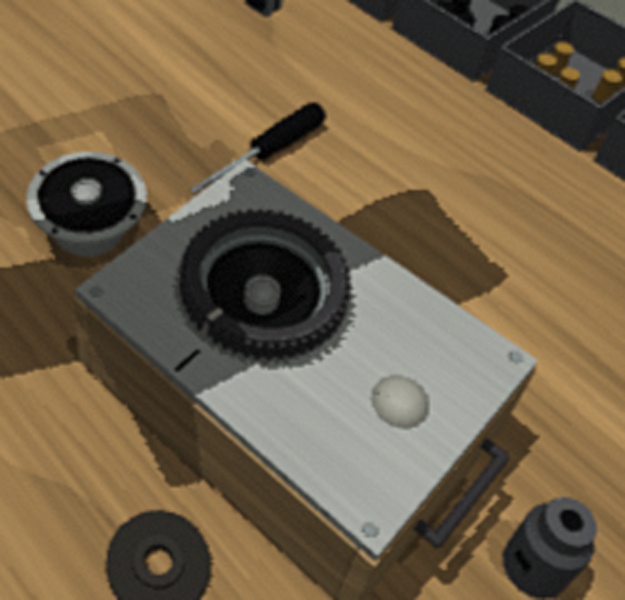

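The index line (215,315) points at the witness line (188,360), and the ring top has risen from 0.125 to 0.131, which is 6 mm or two turns. Everything else lies where it was and the hand is clear, so I'll hand in.

```bash
python3 -c "
from station import workorder
print(workorder.sign_off())"
```

```text
the job is handed in; nothing more can be done
None
```

I loosened the ring by two turns, took the hand clear and handed the job in at about t = 17 s of the 72 s allowed; no verdict was reported.

I shut the fingers and ran a corner of the fingertip along the rim for about one and three quarter laps. I tracked the index line after each pass, then withdrew outward and up.

**Last checks:**
- **Ring angle:** the index line sits within about 0.05 rad of the witness line in both cameras, so the ring is at about 12.55 rad, with an allowed range of 11.67 to 13.47.
- **Ring height:** its top rose from 0.125 to 0.131 m, the 6 mm that two turns should give.
- **Box and the rest:** the witness line, dome, calibrator and spare driver read within about 4 mm of their first positions, apart from 6 mm on the dome's height in one side view (no first reading there). The witness readings from the two cameras differ by 7 mm from each other. I only checked the screwdriver and back plate by eye in the last picture, and did not check the grommets.
- **Forces:** the highest I read was about 11 N, at the first touch.

**Disagreement:** the physical fingertips end about 27 mm behind the reported TCP. Because of that, my first approach passed over the top of the ring's edge without touching it. I saw this in the pictures and corrected the height from there.

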